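# Lock the levelling foot of a pump skid with its jam nut

## Task

Lock the levelling foot of the small pump skid. Lay the loose orange-handled spanner down over the square brass head of the levelling screw, its handle end on the rest with the yellow lug, so that the screw cannot turn along; then push the peg on the jam nut's red arm round clockwise (seen from above) until the nut stops dead. The screw must never turn by more than 20 degrees; leave the spanner flat on the screw and do not disturb the other things on the bench.

Things in the scene. Friction and masses are not known exactly. Their poses are not given: they have to be found in the camera images.
- skid: Pump skid, fixed to the bench: blue rail 90 mm wide (x) and 420 mm long (y from -50 to +370 mm), top 52 mm above the bench, with a grey motor on it (y 227 to 377 mm, up to 198 mm high). Origin on the bench on the levelling screw's axis; z up; +y along the rail to the motor.
- spanner_rest (a point): Middle of the top of the dark rest block (60 mm in x, 26 mm in y), 87 mm above the bench, at skid y = 165 mm. On it stands the yellow lug (skid x from 19 to 31 mm, up to 125 mm high), which stops the spanner's handle from swinging to skid +x, as it does when the screw is dragged clockwise (from above).
- screw_head (a point): Centre of the gripped part of the screw's square brass head, on the screw's axis, 96 mm above the bench. The square is 34 mm across flats, 87 to 108 mm high, with a conical tip up to 118 mm. Below it a collar 48 mm in diameter, top at 87 mm, on which the spanner rests. At the start its flats are square to the skid's x and y axes.
- screw (a joint): Turn of the levelling screw (rad), 0 at the start, positive clockwise from above. It turns more easily (0.12 N m) than the nut turns on it (0.35 N m), so a nut pushed without the spanner in place drags the screw along. With the spanner seated the play is about 0.22 rad (13 degrees), then the lug holds it.
- jamnut (a joint): Turn of the jam nut relative to the screw (rad), positive clockwise from above; starts between 0 and 0.4 and stops dead (tight) at 1.4. It stays where it is left. At 0 (and screw 0) the nut's arm points 65 degrees clockwise of the skid's +x axis.
- nut_peg (a point): The jam nut's upright steel peg, 16 mm in diameter, near the end of the red arm, 118 mm from the screw's axis, clear from 74 to 122 mm above the bench; this point is on its axis at 97 mm. The arm (22 mm wide) is 60 to 72 mm above the bench, its round end (28 mm in diameter) up to 74 mm. Pushing takes about 3 N.
- spanner_grip (a point): Loose steel spanner, 210 mm long, 18 mm thick, about 0.35 kg, lying flat. This point: centre of its orange handle sleeve (26 mm wide, 75 mm long), half-way up, near its centre of mass. Axes: z up, +y along the handle away from the jaw, which opens to -y. Seated, its axes agree with the skid's, the handle on the rest at the -x side of the lug.
- spanner_jaw (a point): Centre of the spanner's open jaw, half-way up, 90 mm from spanner_grip along -y. The jaw is 39 mm wide (x) between prongs and reaches 23 mm to -y and 19.5 mm to +y of this point; the head is 67 mm wide. Handle end at 187 mm to +y.
- pipe_offcut: White plastic pipe offcut, 160 mm long, 48 mm in diameter, lying; not to be disturbed.
- primer_can: Can, 68 mm in diameter, 110 mm high, blue label; not to be disturbed.
- cement_jar: Jar, 60 mm in diameter, 85 mm high, orange cap; not to be disturbed.
- coupling: White pipe coupling, a tube 66 mm in diameter and 60 mm high, standing; not to be disturbed.
- screwdriver: Yellow-handled screwdriver, lying; not to be disturbed.
- brush: Brush, lying; not to be disturbed.

How it is judged:
By the outcome, as a careful person would: the job done as asked, in the order asked, and still so for the second after the job is handed in, with the robot touching nothing.
It also fails if it takes over 56 s, if anything falls off the work surface, if the arm or the gripper's body presses on something with over 40 N, if the wrist force passes 120 N, or if a joint passes its speed limit or range.

## Robot

A 6-joint arm with a two-finger parallel gripper is mounted at the origin on the work surface. World frame = base frame: x ahead of the robot, y to its left, z up, the work surface at z = 0. Lengths are in mm, angles in degrees, forces in N, time in s.
With the tool pointing down it reaches from about 375 to 975 mm from the base axis. Payload 3.8 kg.
Tool frame: the origin (TCP) lies between the finger pads; the fingertips stand 19 mm ahead of it and the grasp point (between the pads) is the TCP; x points along the fingers, y is the direction in which the jaws open and shut, and the axes are right-handed (so a half turn about x gives the same grasp; the last joint's range is limited). The gripper opens to 88 mm and grips with 3 to 60 N. Pads are 18 mm wide; open, the fingers measure 123 mm over their backs; the gripper's body (75 mm by 187 mm) begins 45 mm behind the grasp point.
Start: joints at [-77.057, 15.12, 91.902, -0, 72.978, -2.114], TCP at [175.35, -651.821, 257.706] pointing down, gripper open.
Joint ranges: [-150.88, 150.88], [-54.13, 125.18], [17.81, 147.31], [-75.09, 255.09], [0, 152.58], [-146.25, 146.25]. Speed limits (degrees/s): [147.25, 147.25, 180, 180, 180, 180].

## Interface

Orientations are given as a 3x3 rotation matrix whose columns are the frame's x, y, z axes.
In Python, from rig import robot gives the robot as it stands.
- The arm moves only by the tool carry_out, never from a script. Its argument "moves" is a list of rows, each an object with "offset": the shift along the tool's x, y, z in m, a list of three; "roll": the turn about the tool's x in degrees; "claw": the opening, from 0 (shut) to 1 (fully open). In form: [{"offset": [x, y, z], "roll": roll, "claw": claw}, ...]. A call has exactly 8 rows; each row is the pose to reach, as a shift and turn from the pose commanded when the call began, along the tool's axes at that moment; what a row does not reach only later rows make up. A row lasts 1/8 s, in which the tool goes at most 62.5 mm and 10.7 degrees, less where a joint would pass 70% of its speed; a pose out of reach is approached as far as the arm can. A call with a gripper value outside its range is refused whole. The fingers move at their own pace and stop on an object; "grip_force" is the grip in N (left out, the last holds). Time passes only in rows, so rows that repeat a pose let the fingers close, or fill a call up. It gives the time, the measured TCP pose, the force and the opening at its end, in the units of the state.
- robot.get_state(): the state, without advancing time (a new reading comes with each control period).
- robot.grab_frame(name): name is "scene" or "top"; returns a dict with "pixels" (400x640x3 uint8, red, green, blue), "depth" (400x640 float32, mm along the optical axis (not along the pixel's ray), 0 where there is no reading), "mtx" (3x3 intrinsics, pixels), "k1" (the pictures are not rectified: a ray, as slopes to the right and down, at radius r is drawn at 1 + k1 r^2 times it, then the intrinsics apply), "cam_to_world" (4x4, takes a point from camera to world coordinates). Camera axes: x right, y up, looking along -z (the intrinsics and any distortion apply to the point x, -y, -z); pixel columns grow to the right and rows downward; lengths in mm; the calibration is good to about 2 mm. A picture is of the moment at which its call begins.
- robot.close_job(): hands the job in, once; it reports no verdict.
Trained networks look in a picture, given as the dict that the camera call returned (one of the last four; its "shot" number tells which), for a name from the list of things; names that differ only in an ending like _2 or _b are one class to them, and where a whole thing is asked for, a point or a joint stands for the part that bears it (a point fixed in the world has none). Each returns a list of dicts, best first, with "p" (0 to 1); they miss things now and then, are a little off and sometimes report something else, mostly with a low value. They report only what shows in the picture. A call takes as long as a camera call.
- robot.trace(picture, target): "region" (400x640 bool, what is visible of it) and "rect" ([left, top, right, bottom] in pixels, round what is visible of it).
- robot.spot_point(picture, target): "xy" ([column, row] in pixels: a listed point, or the origin of a listed thing).
The state is a dict: "time": time; "joint_pos": joint angles; "joint_vel": joint speeds; "tau": joint torques, N m; "eef_pos": TCP position; "ee_rot": TCP orientation; "force": force on the tool from outside, world axes, zero at the start; "torque": the same for the moment, N m; "grip_width": finger opening in mm.
Only numpy, scipy, OpenCV 4.12 (cv2) and the standard library are available. Lean on these libraries where they do the work, as an engineer would, in place of code of your own. Each camera call takes 0.05 s, during which the arm holds its last target.

## Working session

There is one attempt and no reset: what is moved stays moved. The work goes in short steps, Python scripts to look and compute and a tool call to move; the robot and the scene stay as the last step left them, time stands still between calls to the robot, and variables do not carry over. Pictures are saved under pics/ and viewed, and the job is handed in when it is done.

Besides the shell and the picture viewer there is one more tool, called after "Request:" as name(argument=value, ...), one argument or row to a line, values as JSON. carry_out: Moves the arm, as the interface text tells. Its arguments: {"type":"object","properties":{"moves":{"type":"array","items":{"type":"object","properties":{"offset":{"type":"array","items":{"type":"number"}},"roll":{"type":"number"},"claw":{"type":"number"}}}},"grip_force":{"type":"number"}},"required":["moves"]}

```bash
ls; mkdir -p pics; cat > h.py <<'E'
import numpy as np, cv2
from rig import robot
def save(f,n): cv2.imwrite('pics/'+n, f['pixels'][:,:,::-1])
def ray(f,xy):
    K=np.array(f['mtx']);k=f['k1']
    d=np.array([(xy[0]-K[0,2])/K[0,0],(xy[1]-K[1,2])/K[1,1]]);u=d.copy()
    for _ in range(30): u=d/(1+k*(u@u))
    return u
def at_z(f,xy,z):
    u=ray(f,xy);T=np.array(f['cam_to_world']);v=T[:3,:3]@np.array([u[0],-u[1],-1]);o=T[:3,3]
    return o+v*(z-o[2])/v[2]
def cloud(f):
    K=np.array(f['mtx']);k=f['k1'];D=f['depth'];H,W=D.shape
    c,r=np.meshgrid(np.arange(W),np.arange(H))
    d=np.stack([(c-K[0,2])/K[0,0],(r-K[1,2])/K[1,1]],-1);u=d.copy()
    for _ in range(30): u=d/(1+k*(u**2).sum(-1,keepdims=True))
    P=np.stack([u[...,0]*D,-u[...,1]*D,-D],-1);T=np.array(f['cam_to_world'])
    P=P@T[:3,:3].T+T[:3,3]; P[D<=0]=np.nan
    return P
def proj(f,p):
    T=np.array(f['cam_to_world']);q=T[:3,:3].T@(np.array(p)-T[:3,3]);u=np.array([q[0]/-q[2],-q[1]/-q[2]])
    u=u*(1+f['k1']*(u@u));K=np.array(f['mtx']);return np.array([K[0,0]*u[0]+K[0,2],K[1,1]*u[1]+K[1,2]])
E
cat > a.py <<'E'
from h import *
np.set_printoptions(precision=2,suppress=True)
s=robot.get_state();print({k:s[k] for k in('time','eef_pos','ee_rot','force','grip_width')})
for n in('top','scene'):
    f=robot.grab_frame(n);save(f,n+'0.png');P=cloud(f)
    print(n,np.array(f['cam_to_world'])[:3,3])
    for t,z in(('skid',0),('spanner_rest',87),('screw_head',96),('nut_peg',97),('spanner_grip',9),('spanner_jaw',9)):
        for r in robot.spot_point(f,t)[:2]:
            x,y=np.round(r['xy']).astype(int)
            print(t,round(r['p'],2),np.array(r['xy']),at_z(f,r['xy'],z),'depth',P[min(max(y,0),399),min(max(x,0),639)])
E
python3 a.py
```

```text
pics
{'time': 0.0, 'eef_pos': array([ 175.19, -651.18,  256.43]), 'ee_rot': array([[-0.  ,  0.26, -0.97],
       [ 0.  , -0.97, -0.26],
       [-1.  , -0.  , -0.  ]]), 'force': array([-0.28, -1.51, -0.62]), 'grip_width': 88.08149417354332}
top [ 489.48  -53.81 1143.01]
skid 0.81 [252.9 180.1] [597.88 129.69   0.  ] depth [588.91 113.79  97.35]
spanner_rest 0.62 [186.6 185.5] [578.22 295.9   87.  ] depth [576.93 295.15  85.98]
spanner_rest 0.54 [284.8 157. ] [651.06  28.44  87.  ] depth [645.99  25.34 120.09]
screw_head 0.86 [249.7 180.4] [588.12 122.88  96.  ] depth [588.03 120.03 108.11]
nut_peg 0.79 [287.7 157.2] [648.86  19.87  97.  ] depth [653.24  20.81  71.81]
spanner_grip 0.89 [397.  200.8] [ 529.29 -290.37    9.  ] depth [ 528.5  -289.13   14.9 ]
spanner_jaw 0.58 [428.2 185.1] [ 573.64 -383.49    9.  ] depth [ 574.62 -385.55   -0.1 ]
scene [1043.36 -643.49 1268.8 ]
skid 0.66 [374.6 184. ] [590.57 128.41   0.  ] depth [615.68  87.89  67.83]
spanner_rest 0.7 [405.5 130.4] [576.11 299.8   87.  ] depth [574.88 305.19  83.16]
spanner_rest 0.38 [255.8 212.1] [ 419.81 -210.22   87.  ] depth [ 400.9  -196.32   50.77]
screw_head 0.98 [376.1 165.6] [589.23 126.09  96.  ] depth [595.25 115.6  109.91]
nut_peg 0.65 [373.9 197.4] [650.85  31.    97.  ] depth [654.88  24.35 110.72]
spanner_grip 0.8 [268.2 271.1] [ 538.54 -299.04    9.  ] depth [ 541.98 -301.95   19.17]
spanner_jaw 0.58 [252.4 300.1] [ 563.41 -387.67    9.  ] depth [ 559.21 -386.46    0.71]
```

View pics/top0.png

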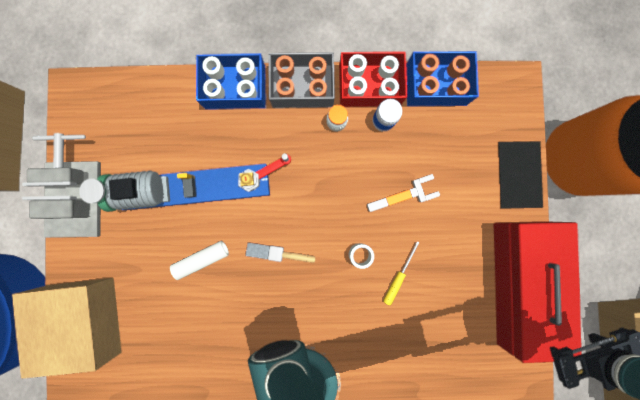

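View pics/scene0.png

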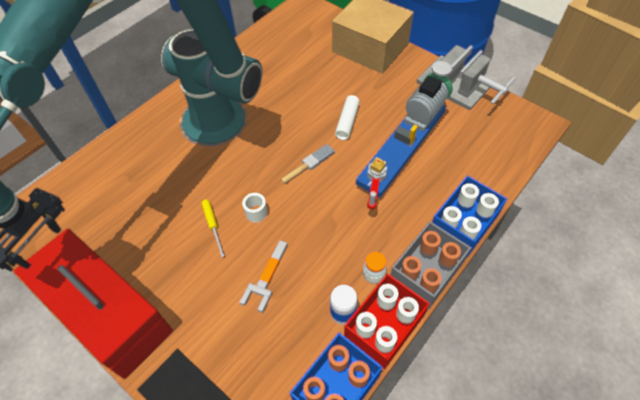

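The pictures show the skid at left in the top view: screw about (249,180), red arm's peg (287,157), lug (183,178). The spanner is lying free at (400,197), jaw to the right. Next I refine the poses.

```bash
cat > b.py <<'E'
from h import *
np.set_printoptions(precision=2,suppress=True)
for n in('top','scene'):
    f=robot.grab_frame(n);P=cloud(f)
    hsv=cv2.cvtColor(f['pixels'],cv2.COLOR_RGB2HSV);h,s,v=[hsv[...,i].astype(int) for i in range(3)]
    print(n)
    for t in('skid','spanner_grip','nut_peg'):
        R=robot.trace(f,t)
        if not R: print(t,'none');continue
        m=R[0]['region'];print(t,R[0]['p'],R[0]['rect'],m.sum())
        cv2.imwrite(f'pics/m_{n}_{t}.png',m*np.uint8(255))
        if t=='spanner_grip':
            m2=m.copy()
            ys,xs=np.nonzero(m2); Q=np.array([at_z(f,(x,y),18)[:2] for x,y in zip(xs,ys)])
            r=cv2.minAreaRect(Q.astype(np.float32));print('spanner rect',r)
            # sleeve
            mo=m2&(h>8)&(h<25)&(s>170)&(v>140)
            ys,xs=np.nonzero(mo);Q=np.array([at_z(f,(x,y),18)[:2] for x,y in zip(xs,ys)]);print('sleeve',len(Q),Q.mean(0),cv2.minAreaRect(Q.astype(np.float32)))
        if t=='skid':
            mb=(abs(h-110)<10)&(s>150)&(np.abs(P[...,2]-52)<10)&(P[...,0]>520)&(P[...,0]<660)&(P[...,1]>40)&(P[...,1]<400)
            ys,xs=np.nonzero(mb);Q=np.array([at_z(f,(x,y),52)[:2] for x,y in zip(xs,ys)]);print('rail',len(Q),cv2.minAreaRect(Q.astype(np.float32)))
    x0,x1,y0,y1=(160,310,130,215) if n=='top' else (335,455,60,230)
    a=f['pixels'][y0:y1,x0:x1,::-1];k=5 if n=='top' else 3
    cv2.imwrite(f'pics/skid_{n}.png',cv2.resize(a,None,fx=k,fy=k,interpolation=cv2.INTER_CUBIC))
    x0,x1,y0,y1=(355,455,160,225) if n=='top' else (225,300,230,320)
    a=f['pixels'][y0:y1,x0:x1,::-1]
    cv2.imwrite(f'pics/sp_{n}.png',cv2.resize(a,None,fx=6,fy=6,interpolation=cv2.INTER_CUBIC))
E
python3 b.py
```

```text
top
skid 0.8 [75.6, 153.7, 292.2, 213.3] 6225
rail 2130 ((581.753662109375, 236.51800537109375), (85.90227508544922, 311.6650390625), 4.985208988189697)
spanner_grip 0.59 [363.6, 171.8, 444.3, 211.0] 757
spanner rect ((539.5333862304688, -304.92608642578125), (69.5817642211914, 211.55526733398438), 19.92927360534668)
sleeve 24 [ 548.78 -289.64] ((539.7089233398438, -292.5439453125), (25.636899948120117, 61.83120346069336), 18.32314109802246)
nut_peg 0.64 [240.0, 152.1, 290.2, 191.3] 429
scene
skid 0.81 [353.5, 61.4, 453.1, 213.2] 4628
rail 1207 ((586.8988037109375, 233.469970703125), (87.7422866821289, 319.4982604980469), 4.720814228057861)
spanner_grip 0.97 [240.3, 238.8, 288.3, 312.5] 921
spanner rect ((545.0538940429688, -305.9537048339844), (72.21588134765625, 212.71607971191406), 16.884042739868164)
sleeve 256 [ 541.19 -295.57] ((541.0462036132812, -295.87322998046875), (30.957910537719727, 70.32981872558594), 18.008743286132812)
nut_peg 0.82 [368.8, 169.2, 386.9, 212.0] 337
```

View pics/skid_top.png

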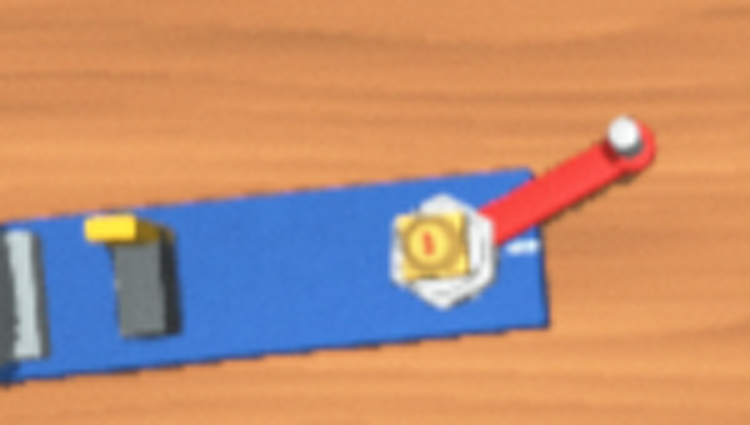

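View pics/sp_top.png

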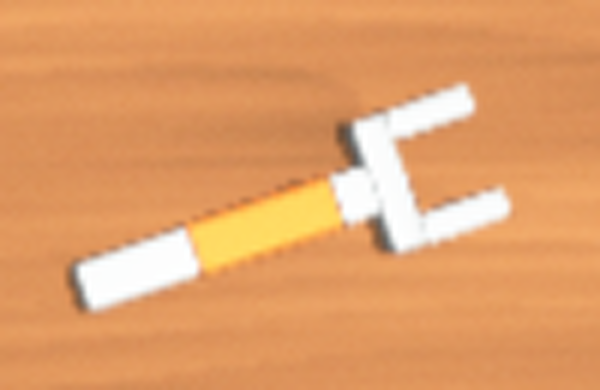

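View pics/skid_scene.png

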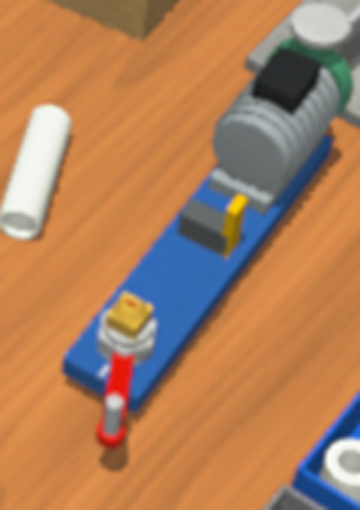

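View pics/sp_scene.png

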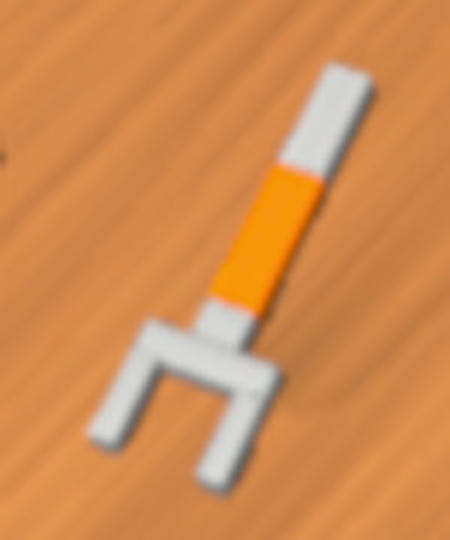

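```bash
cat > c.py <<'E'
from h import *
from scipy.optimize import least_squares
np.set_printoptions(precision=2,suppress=True)
F={n:robot.grab_frame(n) for n in('top','scene')}
def px(p,k,o): return (np.array(p)+.5)/k-.5+np.array(o)
sp={'top':(6,(355,160),[(33.5,-23,467,84),(19.5,-23,476,106),(-19.5,-23,500,187),(-33.5,-23,513,211),(13,52.5,330,178),(-13,52.5,345,225),(13,127.5,188,230),(-13,127.5,207,274)]),
'scene':(6,(225,230),[(19.5,-23,197,478),(33.5,-23,228,488),(-33.5,-23,87,432),(-19.5,-23,113,445),(-13,127.5,278,165),(13,127.5,325,182),(-13,52.5,212,298),(13,52.5,260,312)])}
sk={'top':(5,(160,130),[(17,17,108,397,213),(17,-17,108,463,212),(-17,-17,108,470,280),(-17,17,108,402,282),(45,-50,52,530,168),(-45,-50,52,550,325),(30-60,178,87,122,337),(-30,152,87,163,334)]),
'scene':(3,(335,60),[(45,-50,52,135,412),(-45,-50,52,65,365)])}
def fit(d,three,p0):
    for use in(('top',),('scene',),('top','scene')):
        def res(p):
            c,s=np.cos(p[2]),np.sin(p[2]);o=[]
            for n in use:
                k,of,L=d[n]
                for q in L:
                    z=q[2] if three else 18
                    w=[p[0]+c*q[0]-s*q[1],p[1]+s*q[0]+c*q[1],z]
                    o+=list(proj(F[n],w)-px(q[-2:],k,of))
            return o
        r=least_squares(res,p0,loss='soft_l1');p=r.x
        print(use,p[:2],np.degrees(p[2]),'rms',np.sqrt(np.mean(np.square(res(p)))))
        if not three: print('  grip',p[0]-90*np.sin(p[2]),p[1]+90*np.cos(p[2]))
    return p
fit(sp,0,[570,-385,.3]);p=fit(sk,1,[588,123,.08])
for n,k,of,q in(('top',5,(160,130),(625,130)),('scene',3,(335,60),(115,402))):
    w=at_z(F[n],px(q,k,of),122);d=w[:2]-p[:2];print('peg',w,np.hypot(*d),np.degrees(np.arctan2(d[1],d[0])-p[2]))
s=robot.get_state();print(s['time'])
E
python3 c.py
```

```text
('top',) [ 567.83 -381.45] 18.567040916919893 rms 0.47770954427930706
  grip 539.1718184120678 -296.13664800157807
('scene',) [ 568.32 -382.4 ] 17.367003487005615 rms 0.5628656808849001
  grip 541.4582463079581 -296.50011891725075
('top', 'scene') [ 568.04 -381.93] 17.91221586501016 rms 0.5656134032329325
  grip 540.3561201757562 -296.2896773192849
('top',) [591.24 130.07] 4.778987604140674 rms 0.5010035695324517
('scene',) [605.78 119.53] -1.5702027886530354 rms 0.3186424833839203
('top', 'scene') [591.72 129.62] 4.884451901753831 rms 1.3598249745277098
peg [649.42  26.19 122.  ] 118.43874681361008 -65.72818137634307
peg [649.96  25.04 122.  ] 119.7019624311438 -65.76918713937852
1.2
```

```bash
cat > go.py <<'E'
import sys,numpy as np
# usage: yaw0 x y z  -> x y z yaw ; prints offset (m) and roll
def off(c,t):
    a=np.radians(c[3]);Y=np.array([np.cos(a),np.sin(a),0]);Z=np.array([-np.cos(a-np.pi/2),-np.sin(a-np.pi/2),0]);X=np.array([0,0,-1.])
    Z=np.cross(X,Y)
    d=np.array(t[:3])-np.array(c[:3]);return np.round([d@X/1000,d@Y/1000,d@Z/1000],4),round(-(t[3]-c[3]),2)
if __name__=='__main__':
    v=list(map(float,sys.argv[1:]));print(*off(v[:4],v[4:]))
E
python3 go.py 175.35 -651.82 257.7 -74.943 540.3 -296.3 257.7 18
python3 - <<'E'
from h import *
f=robot.grab_frame('top');P=cloud(f)
m=(P[...,0]>100)&(P[...,0]<600)&(P[...,1]<-350)&(P[...,1]>-800)&(P[...,2]>60)
Q=P[m]
for lo in range(100,600,50):
    q=Q[(Q[:,0]>=lo)&(Q[:,0]<lo+50)]
    if len(q):print(lo,q[:,1].min().round(),q[:,1].max().round(),q[:,2].max().round(),np.percentile(q[:,2],50).round())
E
```

```text
[ 0.     -0.2485 -0.4448] -92.94
100 -733.0 -560.0 462.0 152.0
150 -733.0 -552.0 476.0 331.0
200 -734.0 -571.0 467.0 155.0
250 -735.0 -572.0 189.0 151.0
300 -734.0 -571.0 189.0 151.0
350 -733.0 -570.0 187.0 151.0
400 -735.0 -571.0 158.0 151.0
450 -734.0 -571.0 156.0 149.0
```

Request:
carry_out(
  moves=[
    {"offset": [0, -0.248, -0.445], "roll": -93, "claw": 1},
    {"offset": [0, -0.248, -0.445], "roll": -93, "claw": 1},
    {"offset": [0, -0.248, -0.445], "roll": -93, "claw": 1},
    {"offset": [0, -0.248, -0.445], "roll": -93, "claw": 1},
    {"offset": [0, -0.248, -0.445], "roll": -93, "claw": 1},
    {"offset": [0, -0.248, -0.445], "roll": -93, "claw": 0.8},
    {"offset": [0, -0.248, -0.445], "roll": -93, "claw": 0.7},
    {"offset": [0, -0.248, -0.445], "roll": -93, "claw": 0.7},
  ],
)

```text
time: 2.25
eef_pos: [535.2, -301.8, 258.0]
ee_rot: [[0.001, 0.98, 0.197], [-0.001, 0.197, -0.98], [-1.0, 0.001, 0.001]]
force: [-0.1, -0.3, 0.3]
grip_width: 61.8
```

Request:
carry_out(
  moves=[
    {"offset": [0.1, 0, 0], "roll": 0, "claw": 0.7},
    {"offset": [0.1, 0, 0], "roll": 0, "claw": 0.7},
    {"offset": [0.1, 0, 0], "roll": 0, "claw": 0.7},
    {"offset": [0.1, 0, 0], "roll": 0, "claw": 0.7},
    {"offset": [0.1, 0, 0], "roll": 0, "claw": 0.7},
    {"offset": [0.1, 0, 0], "roll": 0, "claw": 0.7},
    {"offset": [0.1, 0, 0], "roll": 0, "claw": 0.7},
    {"offset": [0.1, 0, 0], "roll": 0, "claw": 0.7},
  ],
)

```text
time: 3.25
eef_pos: [533.9, -303.4, 158.1]
ee_rot: [[0.0, 0.982, 0.191], [-0.0, 0.191, -0.982], [-1.0, 0.0, 0.0]]
force: [-0.2, -0.2, 0.8]
grip_width: 61.7
```

```bash
cat > st.py <<'E'
from rig import robot
import numpy as np
np.set_printoptions(precision=2,suppress=True)
s=robot.get_state();R=np.array(s['ee_rot'])
print('t',s['time'],'pos',s['eef_pos'],'yaw',np.degrees(np.arctan2(R[1,1],R[0,1])),'yawj',s['joint_pos'][0]-s['joint_pos'][5],'F',s['force'],'M',s['torque'],'w',s['grip_width'])
E
python3 st.py
```

```text
t 3.25 pos [ 533.93 -303.43  158.09] yaw 10.990514600070016 yawj 10.992128069079666 F [-0.21 -0.22  0.82] M [ 0.   -0.18 -0.02] w 61.74799762248047
```

```bash
python3 go.py 533.93 -303.4 158.1 10.99 540.3 -296.3 22 18
```

```text
[ 0.1361  0.0076 -0.0058] -7.01
```

Request:
carry_out(
  moves=[
    {"offset": [0, 0.0076, -0.0058], "roll": -7, "claw": 0.7},
    {"offset": [0.05, 0.0076, -0.0058], "roll": -7, "claw": 0.7},
    {"offset": [0.09, 0.0076, -0.0058], "roll": -7, "claw": 0.7},
    {"offset": [0.115, 0.0076, -0.0058], "roll": -7, "claw": 0.7},
    {"offset": [0.13, 0.0076, -0.0058], "roll": -7, "claw": 0.7},
    {"offset": [0.136, 0.0076, -0.0058], "roll": -7, "claw": 0.7},
    {"offset": [0.136, 0.0076, -0.0058], "roll": -7, "claw": 0.7},
    {"offset": [0.136, 0.0076, -0.0058], "roll": -7, "claw": 0.7},
  ],
)

```text
time: 4.25
eef_pos: [541.2, -296.7, 23.0]
ee_rot: [[0.002, 0.951, 0.309], [-0.001, 0.309, -0.951], [-1.0, 0.002, 0.002]]
force: [0.8, 0.2, 0.6]
grip_width: 62.1
```

```bash
python3 st.py; python3 - <<'E'
from h import *
f=robot.grab_frame('scene');a=f['pixels'][210:330,200:340,::-1];cv2.imwrite('pics/g1.png',cv2.resize(a,None,fx=5,fy=5,interpolation=cv2.INTER_CUBIC))
E
```

```text
t 4.25 pos [ 541.18 -296.74   23.01] yaw 18.000915017609547 yawj 18.001358266239738 F [0.82 0.19 0.61] M [-0.04 -0.08 -0.03] w 62.102047089875406
```

View pics/g1.png

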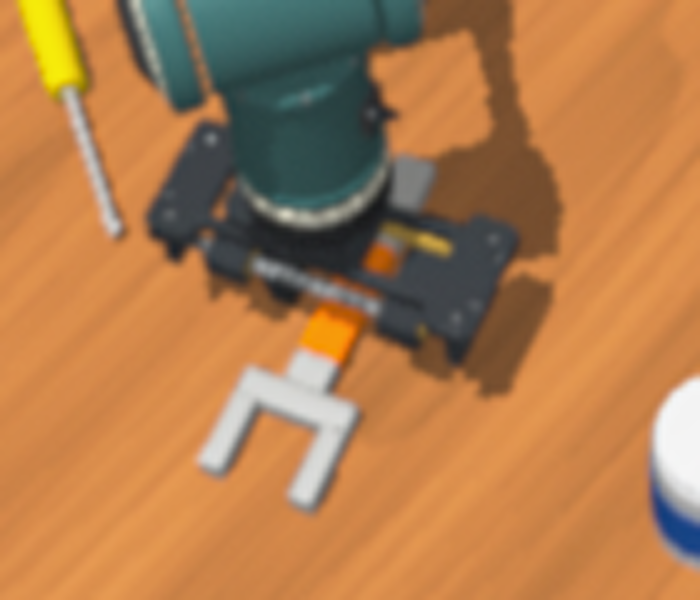

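The fingers straddle the sleeve in the close-up (about (340,290)). I'll grip and lift.

Request:
carry_out(
  grip_force=45,
  moves=[
    {"offset": [0.001, 0, 0], "roll": 0, "claw": 0},
    {"offset": [0.001, 0, 0], "roll": 0, "claw": 0},
    {"offset": [0.001, 0, 0], "roll": 0, "claw": 0},
    {"offset": [0.001, 0, 0], "roll": 0, "claw": 0},
    {"offset": [0.001, 0, 0], "roll": 0, "claw": 0},
    {"offset": [0.001, 0, 0], "roll": 0, "claw": 0},
    {"offset": [-0.02, 0, 0], "roll": 0, "claw": 0},
    {"offset": [-0.05, 0, 0], "roll": 0, "claw": 0},
  ],
)

```text
time: 5.3
eef_pos: [539.5, -295.2, 71.3]
ee_rot: [[-0.002, 0.951, 0.309], [0.002, 0.309, -0.951], [-1.0, -0.001, -0.002]]
force: [-0.0, -0.2, -2.5]
grip_width: 25.3
```

```bash
python3 st.py
```

```text
t 5.3 pos [ 539.5  -295.2    71.32] yaw 17.99780400853294 yawj 18.028291214489318 F [-0.02 -0.21 -2.46] M [ 0.06 -0.09  0.01] w 25.32521294382268
```

```bash
python3 go.py 540.3 -296.3 72 17.99 583.7 219.6 180 4.85
```

```text
[-0.108   0.2006 -0.4773] 13.14
```

Request:
carry_out(
  moves=[
    {"offset": [-0.04, 0, 0], "roll": 0, "claw": 0},
    {"offset": [-0.08, 0.01, -0.025], "roll": 0, "claw": 0},
    {"offset": [-0.108, 0.025, -0.06], "roll": 2, "claw": 0},
    {"offset": [-0.108, 0.044, -0.105], "roll": 4, "claw": 0},
    {"offset": [-0.108, 0.063, -0.15], "roll": 6, "claw": 0},
    {"offset": [-0.108, 0.082, -0.195], "roll": 8, "claw": 0},
    {"offset": [-0.108, 0.101, -0.24], "roll": 10, "claw": 0},
    {"offset": [-0.108, 0.12, -0.285], "roll": 13.1, "claw": 0},
  ],
)

```text
time: 6.3
eef_pos: [566.4, 14.1, 180.6]
ee_rot: [[0.002, 0.996, 0.084], [0.001, 0.084, -0.996], [-1.0, 0.002, -0.001]]
force: [0.1, -0.1, -3.2]
grip_width: 25.6
```

```bash
python3 st.py; 
# commanded pose after the call
python3 - <<'E'
import numpy as np
a=np.radians(17.99);Y=np.array([np.cos(a),np.sin(a),0]);Z=np.cross([0,0,-1],Y)
c=np.array([540.3,-296.3,72])+120*Y-285*Z+[0,0,108];print(c)
from go import off
print(off([*c,4.89],[583.7,219.6,180,4.85]))
E
```

```text
t 6.3 pos [566.37  14.06 180.58] yaw 4.812386559560158 yawj 4.836045762120664 F [ 0.08 -0.11 -3.17] M [ 0.02 -0.07 -0.01] w 25.575693193987867
[566.41071754  11.82859398 180.        ]
(array([ 0.    ,  0.0349, -0.2055]), 0.04)
```

Request:
carry_out(
  moves=[
    {"offset": [0, 0.0065, -0.038], "roll": 0, "claw": 0},
    {"offset": [0, 0.013, -0.076], "roll": 0, "claw": 0},
    {"offset": [0, 0.0195, -0.114], "roll": 0, "claw": 0},
    {"offset": [0, 0.026, -0.152], "roll": 0, "claw": 0},
    {"offset": [0, 0.031, -0.182], "roll": 0, "claw": 0},
    {"offset": [0, 0.034, -0.2], "roll": 0, "claw": 0},
    {"offset": [0, 0.035, -0.2055], "roll": 0, "claw": 0},
    {"offset": [0, 0.035, -0.2055], "roll": 0, "claw": 0},
  ],
)

```text
time: 7.3
eef_pos: [583.5, 219.4, 179.7]
ee_rot: [[-0.0, 0.996, 0.086], [-0.0, 0.086, -0.996], [-1.0, -0.0, 0.0]]
force: [0.2, -0.3, -3.8]
grip_width: 25.8
```

```bash
python3 st.py; python3 - <<'E'
from h import *
f=robot.grab_frame('top');a=f['pixels'][120:230,160:310,::-1];cv2.imwrite('pics/h_top.png',cv2.resize(a,None,fx=5,fy=5,interpolation=cv2.INTER_CUBIC))
f=robot.grab_frame('scene');a=f['pixels'][60:230,320:460,::-1];cv2.imwrite('pics/h_scene.png',cv2.resize(a,None,fx=3.5,fy=3.5,interpolation=cv2.INTER_CUBIC))
E
python3 st.py
```

```text
t 7.3 pos [583.5  219.35 179.71] yaw 4.910390186290901 yawj 4.901800108049404 F [ 0.17 -0.34 -3.78] M [ 0.   -0.05 -0.02] w 25.76239932303073
t 7.4 pos [583.53 218.74 179.66] yaw 4.857533570223753 yawj 4.847459924075848 F [ 0.63 -0.25 -4.06] M [ 0.07 -0.12 -0.01] w 26.010387351487765
```

View pics/h_top.png

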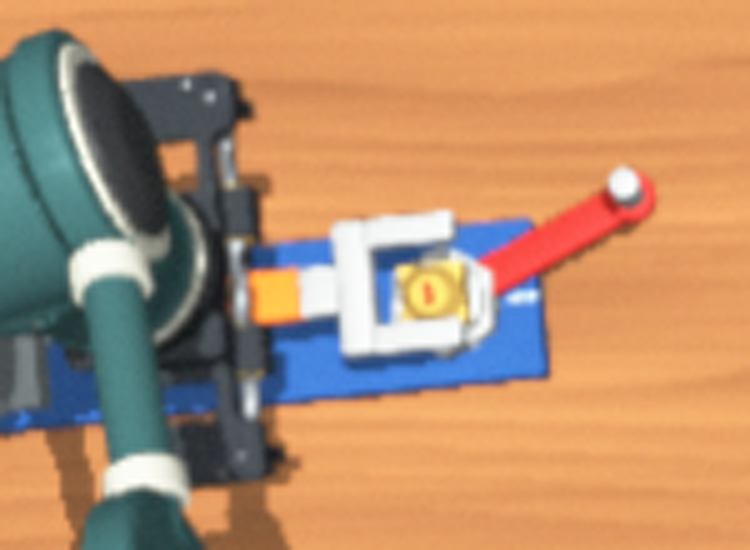

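View pics/h_scene.png

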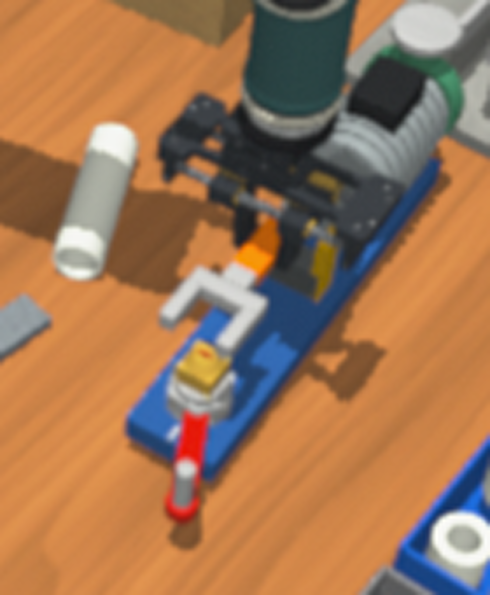

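```bash
python3 - <<'E'
from h import *
for n,(x0,x1,y0,y1),k in(('top',(220,260,155,195),16),('scene',(360,402,130,200),9)):
    f=robot.grab_frame(n);a=f['pixels'][y0:y1,x0:x1,::-1];cv2.imwrite(f'pics/z_{n}.png',cv2.resize(a,None,fx=k,fy=k,interpolation=cv2.INTER_CUBIC))
E
```

```text
(no output)
```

View pics/z_top.png

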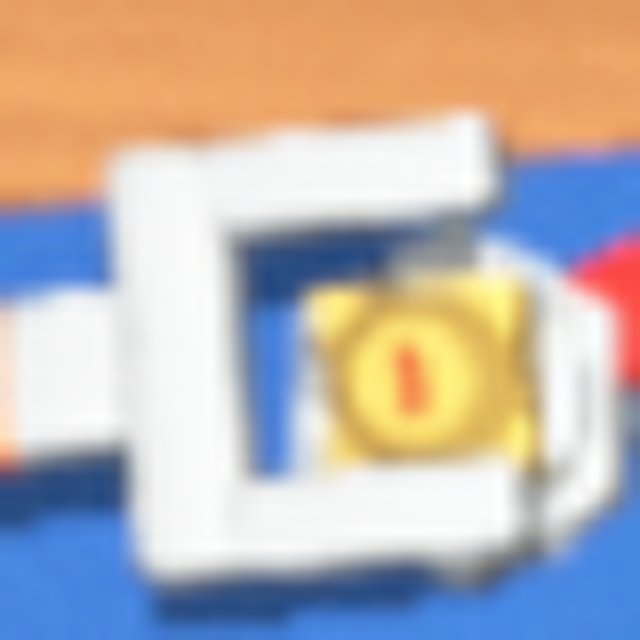

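View pics/z_scene.png

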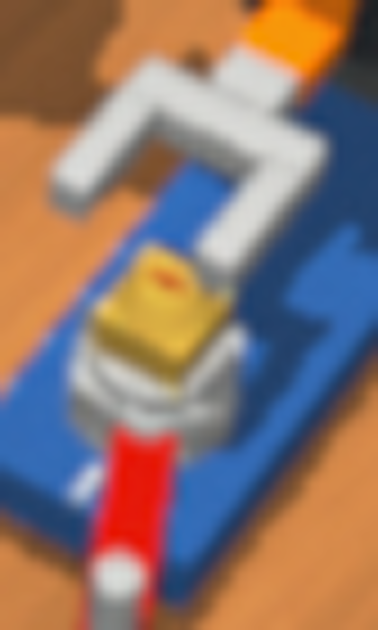

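```bash
cat > d.py <<'E'
from h import *
from scipy.optimize import least_squares
np.set_printoptions(precision=2,suppress=True)
F={n:robot.grab_frame(n) for n in('top','scene')}
def px(p,k,o): return (np.array(p)+.5)/k-.5+np.array(o)
T,B=176.5,158.5
sp={'top':(16,(220,155),[(33.5,-23,T,480,112),(-33.5,-23,B,522,565),(-19.5,-23,T,505,463),(19.5,-23,B,497,210),(-19.5,19.5,T,245,480)]),
'scene':(9,(360,130),[(-33.5,-23,T,52,178),(-19.5,-23,T,85,190),(19.5,-23,T,200,248),(33.5,-23,T,238,260),(19.5,19.5,T,258,160),(-19.5,19.5,T,155,115)])}
sk={'top':(16,(220,155),[(17,17,108,303,287),(0,0,108,413,378),(0,0,118,408,378)]),
'scene':(9,(360,130),[(17,17,108,240,298),(17,-17,108,178,370),(-17,-17,108,93,320),(0,0,118,168,277)])}
def fit(d,name):
    for use in(('top',),('scene',),('top','scene')):
        fixed=name=='sk'
        def res(p):
            a=p[2] if not fixed else np.radians(4.85)
            c,s=np.cos(a),np.sin(a);o=[]
            for n in use:
                k,of,L=d[n]
                for q in L: o+=list(proj(F[n],[p[0]+c*q[0]-s*q[1],p[1]+s*q[0]+c*q[1],q[2]])-px(q[-2:],k,of))
            return o
        p=least_squares(res,[591,130,.085][:2 if fixed else 3],loss='soft_l1').x
        print(name,use,p[:2],np.degrees(p[2:]),'rms',np.sqrt(np.mean(np.square(res(p)))))
fit(sp,'sp');fit(sk,'sk')
E
python3 d.py
```

```text
sp ('top',) [591.73 130.29] [3.87] rms 0.4941529893930102
sp ('scene',) [592.55 126.93] [7.1] rms 0.4934475067927777
sp ('top', 'scene') [591.83 129.05] [5.32] rms 0.6895082477601687
sk ('top',) [592.85 131.97] [] rms 0.16608034762034038
sk ('scene',) [593.8  127.04] [] rms 0.5393644768721457
sk ('top', 'scene') [592.78 130.15] [] rms 0.6813647187112493
```

```bash
python3 go.py 583.7 219.6 180 4.89 584.7 220.5 114 4.89
```

```text
[ 0.066   0.0011 -0.0008] -0.0
```

Request:
carry_out(
  moves=[
    {"offset": [0.02, 0.001, -0.001], "roll": 0, "claw": 0},
    {"offset": [0.04, 0.001, -0.001], "roll": 0, "claw": 0},
    {"offset": [0.048, 0.001, -0.001], "roll": 0, "claw": 0},
    {"offset": [0.052, 0.001, -0.001], "roll": 0, "claw": 0},
    {"offset": [0.056, 0.001, -0.001], "roll": 0, "claw": 0},
    {"offset": [0.06, 0.001, -0.001], "roll": 0, "claw": 0},
    {"offset": [0.064, 0.001, -0.001], "roll": 0, "claw": 0},
    {"offset": [0.066, 0.001, -0.001], "roll": 0, "claw": 0},
  ],
)

```text
time: 8.6
eef_pos: [584.5, 220.8, 113.6]
ee_rot: [[0.0, 0.996, 0.085], [0.0, 0.085, -0.996], [-1.0, 0.0, -0.0]]
force: [0.6, 0.1, -3.9]
grip_width: 25.3
```

```bash
python3 st.py; python3 - <<'E'
from h import *
for n,(x0,x1,y0,y1),k in(('top',(220,300,145,195),9),('scene',(350,410,120,220),6)):
    f=robot.grab_frame(n);a=f['pixels'][y0:y1,x0:x1,::-1];cv2.imwrite(f'pics/y_{n}.png',cv2.resize(a,None,fx=k,fy=k,interpolation=cv2.INTER_CUBIC))
E
```

```text
t 8.6 pos [584.5  220.79 113.62] yaw 4.900227847206189 yawj 4.90008379156939 F [ 0.62  0.09 -3.86] M [ 0.01 -0.09  0.  ] w 25.344843001121205
```

View pics/y_top.png

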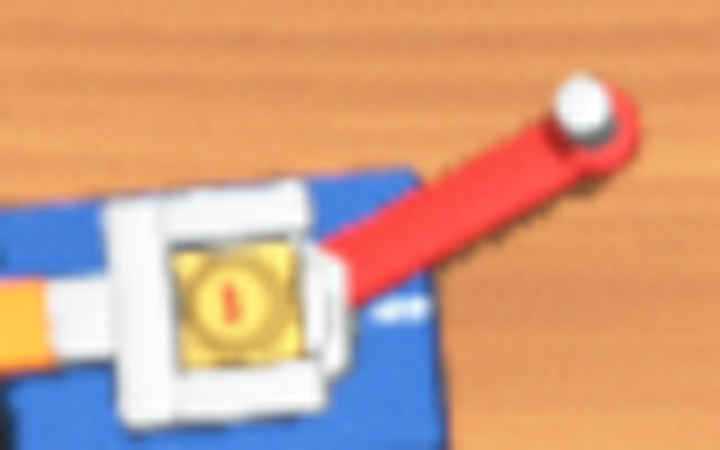

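View pics/y_scene.png

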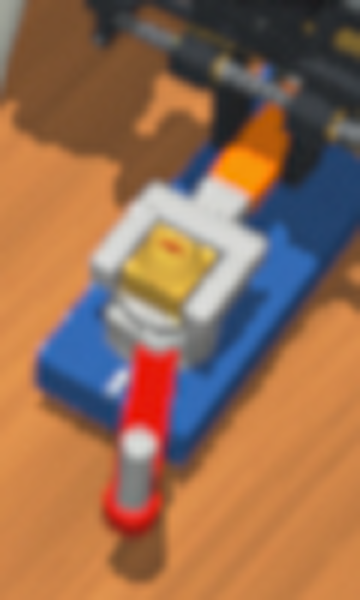

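The brass square (top crop ~(235,305)) sits inside the jaw with no contact force. I'll lower the last few mm.

Request:
carry_out(
  moves=[
    {"offset": [0.001, 0, 0], "roll": 0, "claw": 0},
    {"offset": [0.002, 0, 0], "roll": 0, "claw": 0},
    {"offset": [0.003, 0, 0], "roll": 0, "claw": 0},
    {"offset": [0.004, 0, 0], "roll": 0, "claw": 0},
    {"offset": [0.0045, 0, 0], "roll": 0, "claw": 0},
    {"offset": [0.005, 0, 0], "roll": 0, "claw": 0},
    {"offset": [0.0055, 0, 0], "roll": 0, "claw": 0},
    {"offset": [0.0055, 0, 0], "roll": 0, "claw": 0},
  ],
)

```text
time: 9.7
eef_pos: [584.5, 220.8, 108.2]
ee_rot: [[-0.0, 0.996, 0.085], [0.0, 0.085, -0.996], [-1.0, -0.0, -0.0]]
force: [0.2, 0.5, -3.4]
grip_width: 25.7
```

```bash
python3 st.py; python3 st.py
```

```text
t 9.7 pos [584.46 220.8  108.18] yaw 4.901252264411227 yawj 4.902465797719049 F [ 0.16  0.54 -3.38] M [ 0.02 -0.04  0.02] w 25.658923063384954
t 9.7 pos [584.46 220.8  108.18] yaw 4.901252264411227 yawj 4.902465797719049 F [ 0.16  0.54 -3.38] M [ 0.02 -0.04  0.02] w 25.658923063384954
```

Request:
carry_out(
  moves=[
    {"offset": [0.0003, 0, 0], "roll": 0, "claw": 0},
    {"offset": [0.0006, 0, 0], "roll": 0, "claw": 0},
    {"offset": [0.0009, 0, 0], "roll": 0, "claw": 0},
    {"offset": [0.0012, 0, 0], "roll": 0, "claw": 0},
    {"offset": [0.0015, 0, 0], "roll": 0, "claw": 0},
    {"offset": [0.0018, 0, 0], "roll": 0, "claw": 0},
    {"offset": [0.002, 0, 0], "roll": 0, "claw": 0},
    {"offset": [0.002, 0, 0], "roll": 0, "claw": 0},
  ],
)

```text
time: 10.7
eef_pos: [584.6, 220.9, 107.7]
ee_rot: [[0.0, 0.996, 0.086], [0.0, 0.086, -0.996], [-1.0, 0.0, -0.0]]
force: [-4.4, -0.9, 8.2]
grip_width: 25.5
```

```bash
python3 st.py
```

```text
t 10.7 pos [584.61 220.85 107.71] yaw 4.904877847691421 yawj 4.905246401617479 F [-4.41 -0.9   8.24] M [-0.23  0.82 -0.01] w 25.48170140790949
```

Request:
carry_out(
  moves=[
    {"offset": [0, 0, 0], "roll": 0, "claw": 0.4},
    {"offset": [0, 0, 0], "roll": 0, "claw": 0.5},
    {"offset": [0, 0, 0], "roll": 0, "claw": 0.6},
    {"offset": [0, 0, 0], "roll": 0, "claw": 0.6},
    {"offset": [-0.02, 0, 0], "roll": 0, "claw": 0.6},
    {"offset": [-0.05, 0, 0], "roll": 0, "claw": 0.6},
    {"offset": [-0.08, 0, 0], "roll": 0, "claw": 0.6},
    {"offset": [-0.1, 0, 0], "roll": 0, "claw": 0.6},
  ],
)

```text
time: 11.7
eef_pos: [585.5, 221.1, 209.5]
ee_rot: [[0.004, 0.996, 0.085], [0.001, 0.085, -0.996], [-1.0, 0.004, -0.001]]
force: [-0.1, 0.1, 0.4]
grip_width: 53.1
```

```bash
python3 st.py; cat > look.py <<'E'
import sys
from h import *
t=sys.argv[1]
for n,(x0,x1,y0,y1),k in(('top',(170,310,125,215),5),('scene',(330,450,100,230),4)):
    f=robot.grab_frame(n);a=f['pixels'][y0:y1,x0:x1,::-1];cv2.imwrite(f'pics/{t}_{n}.png',cv2.resize(a,None,fx=k,fy=k,interpolation=cv2.INTER_CUBIC))
E
python3 look.py s1
```

```text
t 11.7 pos [585.55 221.12 209.54] yaw 4.902487854489824 yawj 4.902119977743723 F [-0.14  0.12  0.37] M [-0.06 -0.11  0.01] w 53.06867184154265
```

View pics/s1_top.png

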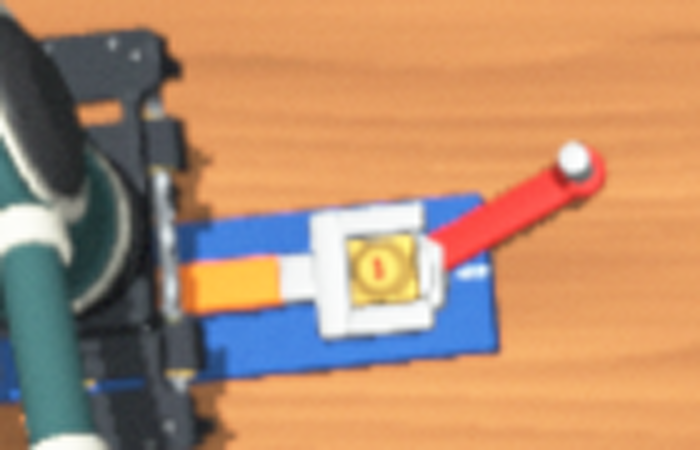

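View pics/s1_scene.png

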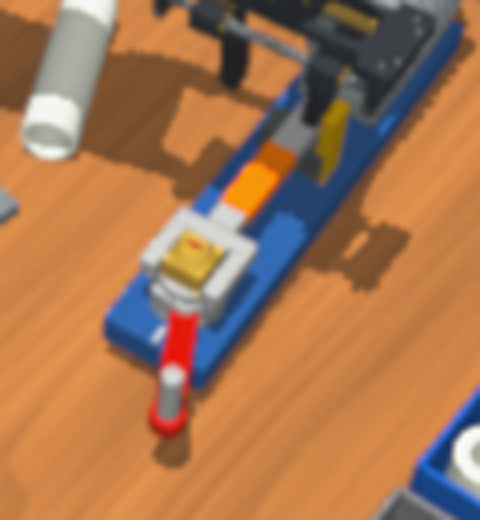

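Spanner is down over the head, flat, with the handle end beside the lug (scene crop ~(320,140)). Next: closed fingers behind the peg.

```bash
python3 st.py; python3 go.py 584.6 220.7 206 4.9 680 56 206 50
```

```text
t 11.8 pos [586.5  221.45 210.34] yaw 4.8989839793110175 yawj 4.900059427193796 F [ 0.29 -0.27  1.04] M [-0.04 -0.08 -0.03] w 52.96774565215077
[0.     0.081  0.1722] -45.1
```

Request:
carry_out(
  moves=[
    {"offset": [0, 0.02, 0.05], "roll": -10, "claw": 0},
    {"offset": [0, 0.04, 0.1], "roll": -20, "claw": 0},
    {"offset": [0, 0.06, 0.14], "roll": -30, "claw": 0},
    {"offset": [0, 0.08, 0.17], "roll": -40, "claw": 0},
    {"offset": [0, 0.081, 0.172], "roll": -45, "claw": 0},
    {"offset": [0, 0.081, 0.172], "roll": -45, "claw": 0},
    {"offset": [0, 0.081, 0.172], "roll": -45, "claw": 0},
    {"offset": [0, 0.081, 0.172], "roll": -45, "claw": 0},
  ],
)

```text
time: 12.8
eef_pos: [679.5, 56.9, 206.0]
ee_rot: [[-0.0, 0.644, 0.765], [0.0, 0.765, -0.644], [-1.0, -0.0, -0.0]]
force: [0.3, 0.9, 1.4]
grip_width: 0.7
```

```bash
python3 st.py
```

```text
t 12.8 pos [679.49  56.92 205.97] yaw 49.9001346359607 yawj 49.901040421149176 F [0.35 0.93 1.36] M [ 0.02 -0.15  0.02] w 0.722091142310474
```

Down to z≈98, beside the peg.

Request:
carry_out(
  moves=[
    {"offset": [0.04, 0, 0], "roll": 0, "claw": 0},
    {"offset": [0.08, 0, 0], "roll": 0, "claw": 0},
    {"offset": [0.1, 0, 0], "roll": 0, "claw": 0},
    {"offset": [0.107, 0, 0], "roll": 0, "claw": 0},
    {"offset": [0.108, 0, 0], "roll": 0, "claw": 0},
    {"offset": [0.108, 0, 0], "roll": 0, "claw": 0},
    {"offset": [0.108, 0, 0], "roll": 0, "claw": 0},
    {"offset": [0.108, 0, 0], "roll": 0, "claw": 0},
  ],
)

```text
time: 13.8
eef_pos: [680.4, 56.3, 99.1]
ee_rot: [[0.001, 0.644, 0.765], [0.0, 0.765, -0.644], [-1.0, 0.001, 0.001]]
force: [0.4, 0.3, 0.2]
grip_width: 0.4
```

```bash
python3 st.py; python3 look.py p1
cat > arc.py <<'E'
import sys,numpy as np
from go import off
c=list(map(float,sys.argv[1:5]));step=float(sys.argv[5])
C=np.array([592,130.]);R=115
phi=c[3]-90
for i in range(1,9):
    p=phi-step*i;a=np.radians(p)
    o,r=off(c,[C[0]+R*np.cos(a),C[1]+R*np.sin(a),c[2],p+90]);print(np.round(o,4).tolist(),r)
E
python3 arc.py 679.8 56.5 98 49.9 3
```

```text
t 13.8 pos [680.4   56.33  99.13] yaw 49.89838551598871 yawj 49.898350770010325 F [0.4  0.32 0.22] M [ 0.02 -0.13  0.02] w 0.3906403369864787
[0.0, -0.0064, 0.0003] 3.0
[0.0, -0.0124, -0.0001] 6.0
[0.0, -0.0183, -0.0009] 9.0
[0.0, -0.0242, -0.002] 12.0
[0.0, -0.0301, -0.0034] 15.0
[0.0, -0.0359, -0.0051] 18.0
[0.0, -0.0415, -0.0071] 21.0
[0.0, -0.0471, -0.0094] 24.0
```

View pics/p1_top.png

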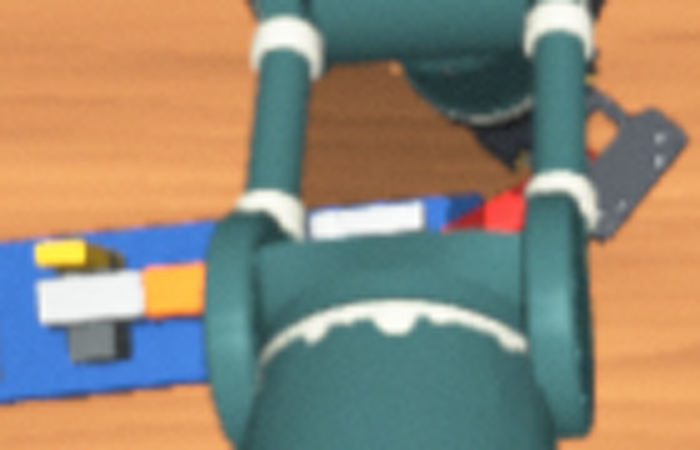

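View pics/p1_scene.png

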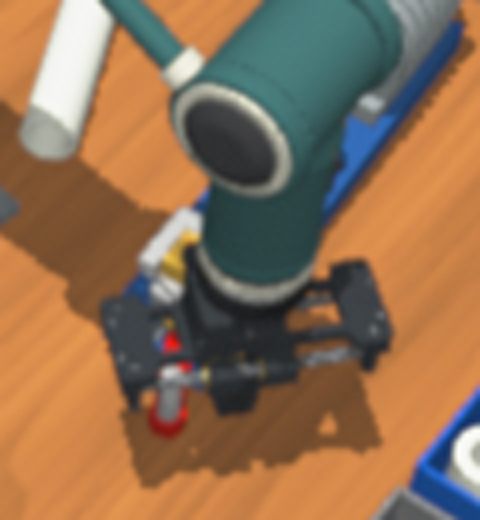

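Request:
carry_out(
  moves=[
    {"offset": [0, -0.0062, 0.0], "roll": 3, "claw": 0},
    {"offset": [0, -0.0124, -0.0001], "roll": 6, "claw": 0},
    {"offset": [0, -0.0183, -0.0009], "roll": 9, "claw": 0},
    {"offset": [0, -0.0242, -0.002], "roll": 12, "claw": 0},
    {"offset": [0, -0.0301, -0.0034], "roll": 15, "claw": 0},
    {"offset": [0, -0.0359, -0.0051], "roll": 18, "claw": 0},
    {"offset": [0, -0.0415, -0.0071], "roll": 21, "claw": 0},
    {"offset": [0, -0.0471, -0.0094], "roll": 24, "claw": 0},
  ],
)

```text
time: 14.9
eef_pos: [643.3, 26.3, 98.6]
ee_rot: [[0.003, 0.9, 0.435], [0.0, 0.435, -0.9], [-1.0, 0.002, 0.001]]
force: [3.6, 1.0, -1.5]
grip_width: 0.2
```

```bash
python3 st.py; python3 look.py p2
python3 - <<'E'
import numpy as np
a=np.radians(-40.1-24);print(592+115*np.cos(a),130+115*np.sin(a))
E
python3 arc.py 642.2 26.5 98 25.9 3
```

```text
t 14.9 pos [643.35  26.31  98.55] yaw 25.796053089289487 yawj 25.802039422242323 F [ 3.56  1.   -1.51] M [ 0.04 -0.59 -0.02] w 0.22772836567871468
642.2322056622858 26.550855420154264
[0.0, -0.006, -0.0002] 3.0
[0.0, -0.012, -0.0007] 6.0
[0.0, -0.0179, -0.0014] 9.0
[0.0, -0.0239, -0.0025] 12.0
[0.0, -0.0297, -0.004] 15.0
[0.0, -0.0355, -0.0057] 18.0
[0.0, -0.0412, -0.0077] 21.0
[0.0, -0.0467, -0.01] 24.0
```

View pics/p2_scene.png

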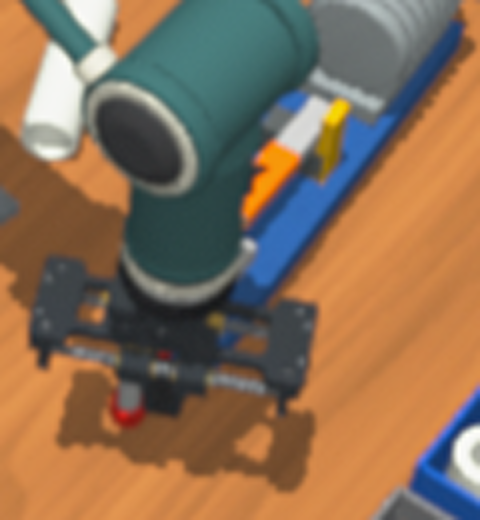

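View pics/p2_top.png

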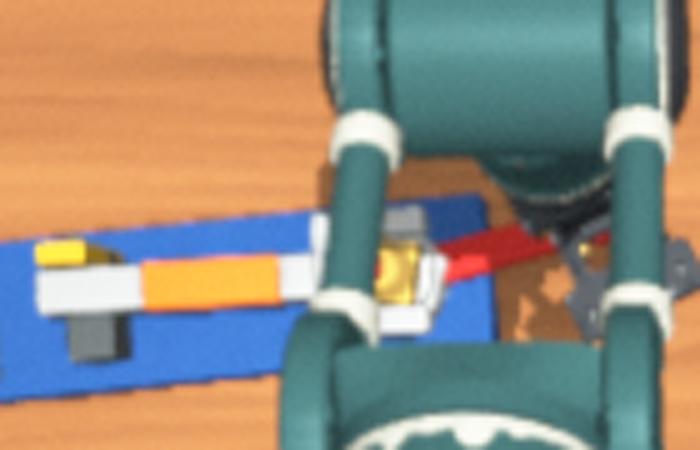

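The peg is moving and the handle is now against the lug (force ≈3.5 N). Continue.

Request:
carry_out(
  moves=[
    {"offset": [0, -0.006, -0.0002], "roll": 3, "claw": 0},
    {"offset": [0, -0.012, -0.0007], "roll": 6, "claw": 0},
    {"offset": [0, -0.0179, -0.0014], "roll": 9, "claw": 0},
    {"offset": [0, -0.0239, -0.0025], "roll": 12, "claw": 0},
    {"offset": [0, -0.0297, -0.004], "roll": 15, "claw": 0},
    {"offset": [0, -0.0355, -0.0057], "roll": 18, "claw": 0},
    {"offset": [0, -0.0412, -0.0077], "roll": 21, "claw": 0},
    {"offset": [0, -0.0467, -0.01], "roll": 24, "claw": 0},
  ],
)

```text
time: 16.0
eef_pos: [597.2, 14.4, 98.8]
ee_rot: [[0.003, 0.999, 0.033], [-0.001, 0.033, -0.999], [-1.0, 0.003, 0.001]]
force: [4.2, -1.2, -0.4]
grip_width: 0.1
```

```bash
python3 st.py; python3 look.py p3
python3 - <<'E'
import numpy as np
a=np.radians(-64.1-24);print(592+115*np.cos(a),130+115*np.sin(a))
E
python3 arc.py 595.8 15.1 98 1.9 3
```

```text
t 16.0 pos [597.17  14.43  98.84] yaw 1.8786640185451586 yawj 1.845092340277935 F [ 4.15 -1.17 -0.4 ] M [-0.3  -0.47 -0.  ] w 0.05117102120049999
595.8128455146806 15.063225166697933
[0.0, -0.006, -0.0001] 3.0
[0.0, -0.012, -0.0006] 6.0
[0.0, -0.018, -0.0014] 9.0
[0.0, -0.0239, -0.0025] 12.0
[0.0, -0.0298, -0.0039] 15.0
[0.0, -0.0355, -0.0056] 18.0
[0.0, -0.0412, -0.0076] 21.0
[0.0, -0.0468, -0.0099] 24.0
```

View pics/p3_top.png

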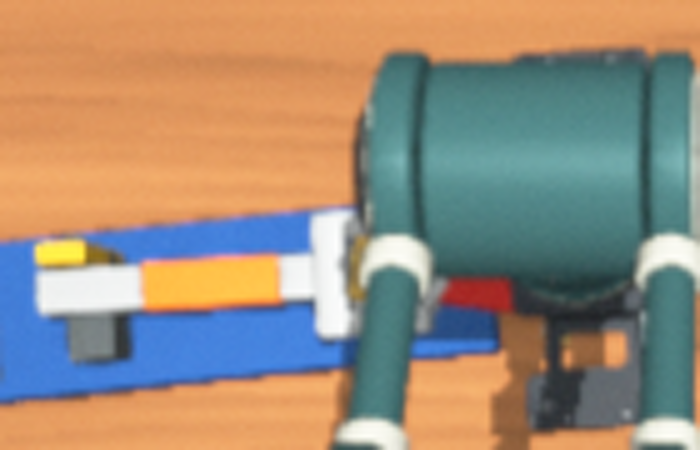

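View pics/p3_scene.png

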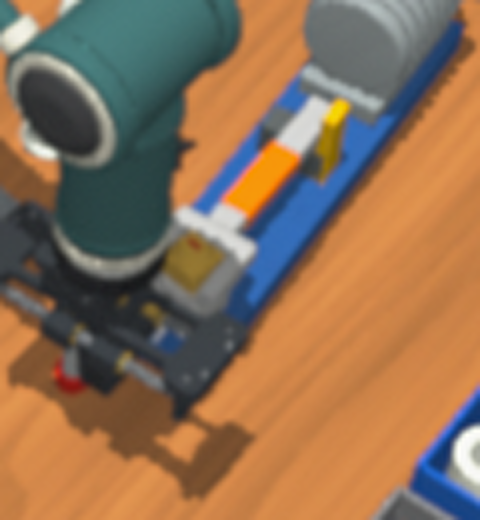

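Request:
carry_out(
  moves=[
    {"offset": [0, -0.006, -0.0001], "roll": 3, "claw": 0},
    {"offset": [0, -0.012, -0.0006], "roll": 6, "claw": 0},
    {"offset": [0, -0.018, -0.0014], "roll": 9, "claw": 0},
    {"offset": [0, -0.0239, -0.0025], "roll": 12, "claw": 0},
    {"offset": [0, -0.0298, -0.0039], "roll": 15, "claw": 0},
    {"offset": [0, -0.0355, -0.0056], "roll": 18, "claw": 0},
    {"offset": [0, -0.0412, -0.0076], "roll": 21, "claw": 0},
    {"offset": [0, -0.0468, -0.0099], "roll": 24, "claw": 0},
  ],
)

```text
time: 17.1
eef_pos: [549.6, 22.7, 98.7]
ee_rot: [[0.001, 0.927, -0.376], [-0.001, -0.376, -0.927], [-1.0, 0.002, 0.0]]
force: [1.8, -2.7, 0.8]
grip_width: 0.6
```

```bash
python3 st.py; python3 look.py p4
python3 - <<'E'
import numpy as np
a=np.radians(-88.1-24);print(592+115*np.cos(a),130+115*np.sin(a))
E
python3 arc.py 548.7 23.4 98 -22.1 2
```

```text
t 17.1 pos [549.6   22.74  98.74] yaw -22.075345517321352 yawj -22.120786610365933 F [ 1.83 -2.73  0.83] M [-0.43 -0.32  0.05] w 0.5943652277902448
548.7342097389729 23.449207449738708
[0.0, -0.004, -0.0001] 2.0
[0.0, -0.008, -0.0003] 4.0
[0.0, -0.012, -0.0007] 6.0
[0.0, -0.016, -0.0012] 8.0
[0.0, -0.02, -0.0018] 10.0
[0.0, -0.0239, -0.0026] 12.0
[0.0, -0.0278, -0.0035] 14.0
[0.0, -0.0317, -0.0045] 16.0
```

View pics/p4_top.png

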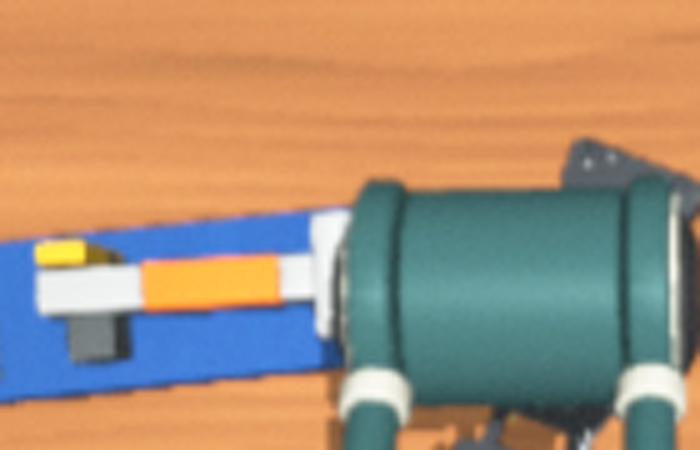

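Request:
carry_out(
  moves=[
    {"offset": [0, -0.004, -0.0001], "roll": 2, "claw": 0},
    {"offset": [0, -0.008, -0.0003], "roll": 4, "claw": 0},
    {"offset": [0, -0.012, -0.0007], "roll": 6, "claw": 0},
    {"offset": [0, -0.016, -0.0012], "roll": 8, "claw": 0},
    {"offset": [0, -0.02, -0.0018], "roll": 10, "claw": 0},
    {"offset": [0, -0.0239, -0.0026], "roll": 12, "claw": 0},
    {"offset": [0, -0.0278, -0.0035], "roll": 14, "claw": 0},
    {"offset": [0, -0.0317, -0.0045], "roll": 16, "claw": 0},
  ],
)

```text
time: 18.2
eef_pos: [521.6, 39.0, 98.5]
ee_rot: [[0.0, 0.788, -0.616], [-0.001, -0.616, -0.788], [-1.0, 0.001, 0.001]]
force: [1.1, -3.2, 1.3]
grip_width: 0.5
```

```bash
python3 st.py
python3 - <<'E'
import numpy as np
a=np.radians(-88.1-40);print(592+115*np.cos(a),130+115*np.sin(a))
E
python3 arc.py 521.0 39.5 98 -38.1 0.75
```

```text
t 18.2 pos [521.58  38.97  98.5 ] yaw -38.01374056868461 yawj -38.05137937128227 F [ 1.08 -3.17  1.27] M [-0.49 -0.08  0.01] w 0.5446710116130365
521.0408743588139 39.50247247444621
[0.0, -0.0015, -0.0] 0.75
[0.0, -0.003, -0.0001] 1.5
[0.0, -0.0045, -0.0001] 2.25
[0.0, -0.006, -0.0002] 3.0
[0.0, -0.0075, -0.0003] 3.75
[0.0, -0.009, -0.0004] 4.5
[0.0, -0.0105, -0.0005] 5.25
[0.0, -0.012, -0.0007] 6.0
```

Now slow 6° steps, watching force.

Request:
carry_out(
  moves=[
    {"offset": [0, -0.0015, 0], "roll": 0.75, "claw": 0},
    {"offset": [0, -0.003, -0.0001], "roll": 1.5, "claw": 0},
    {"offset": [0, -0.0045, -0.0001], "roll": 2.25, "claw": 0},
    {"offset": [0, -0.006, -0.0002], "roll": 3, "claw": 0},
    {"offset": [0, -0.0075, -0.0003], "roll": 3.75, "claw": 0},
    {"offset": [0, -0.009, -0.0004], "roll": 4.5, "claw": 0},
    {"offset": [0, -0.0105, -0.0005], "roll": 5.25, "claw": 0},
    {"offset": [0, -0.012, -0.0007], "roll": 6, "claw": 0},
  ],
)

```text
time: 19.2
eef_pos: [512.1, 47.5, 98.2]
ee_rot: [[0.0, 0.718, -0.697], [0.0, -0.697, -0.718], [-1.0, -0.0, -0.0]]
force: [0.7, -4.6, 1.9]
grip_width: -0.0
```

```bash
python3 st.py
```

```text
t 19.2 pos [512.13  47.45  98.23] yaw -44.1474356326668 yawj -44.145539926024824 F [ 0.72 -4.56  1.95] M [-0.42 -0.11  0.04] w -0.009715680893064084
```

Request:
carry_out(
  moves=[
    {"offset": [0, -0.001, 0], "roll": 0.5, "claw": 0},
    {"offset": [0, -0.002, 0], "roll": 1, "claw": 0},
    {"offset": [0, -0.003, -0.0001], "roll": 1.5, "claw": 0},
    {"offset": [0, -0.004, -0.0001], "roll": 2, "claw": 0},
    {"offset": [0, -0.005, -0.0001], "roll": 2.5, "claw": 0},
    {"offset": [0, -0.006, -0.0002], "roll": 3, "claw": 0},
    {"offset": [0, -0.007, -0.0002], "roll": 3.5, "claw": 0},
    {"offset": [0, -0.008, -0.0003], "roll": 4, "claw": 0},
  ],
)

```text
time: 20.2
eef_pos: [506.6, 53.2, 98.2]
ee_rot: [[-0.0, 0.667, -0.745], [-0.0, -0.745, -0.667], [-1.0, -0.0, 0.0]]
force: [0.6, -4.0, 1.9]
grip_width: 0.5
```

```bash
python3 st.py; python3 look.py p5
```

```text
t 20.2 pos [506.56  53.18  98.17] yaw -48.131095898023524 yawj -48.13083167391287 F [ 0.64 -4.01  1.87] M [-0.35 -0.1   0.06] w 0.49348086985908657
```

View pics/p5_scene.png

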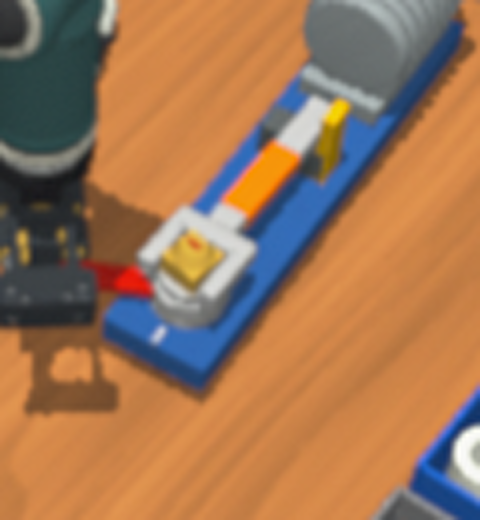

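Request:
carry_out(
  moves=[
    {"offset": [0, -0.001, 0], "roll": 0.5, "claw": 0},
    {"offset": [0, -0.002, 0], "roll": 1, "claw": 0},
    {"offset": [0, -0.003, -0.0001], "roll": 1.5, "claw": 0},
    {"offset": [0, -0.004, -0.0001], "roll": 2, "claw": 0},
    {"offset": [0, -0.005, -0.0001], "roll": 2.5, "claw": 0},
    {"offset": [0, -0.006, -0.0002], "roll": 3, "claw": 0},
    {"offset": [0, -0.007, -0.0002], "roll": 3.5, "claw": 0},
    {"offset": [0, -0.008, -0.0003], "roll": 4, "claw": 0},
  ],
)

```text
time: 21.3
eef_pos: [501.8, 58.8, 98.2]
ee_rot: [[0.001, 0.614, -0.789], [-0.001, -0.789, -0.614], [-1.0, 0.001, 0.0]]
force: [0.9, -7.5, 2.6]
grip_width: 0.6
```

```bash
python3 st.py
```

```text
t 21.3 pos [501.75  58.75  98.24] yaw -52.104373371800094 yawj -52.15439600097098 F [ 0.89 -7.55  2.64] M [-0.92 -0.19  0.06] w 0.5879885031780301
```

Request:
carry_out(
  moves=[
    {"offset": [0, -0.0003, 0], "roll": 0, "claw": 0},
    {"offset": [0, -0.0006, 0], "roll": 0, "claw": 0},
    {"offset": [0, -0.0009, 0], "roll": 0, "claw": 0},
    {"offset": [0, -0.0012, 0], "roll": 0, "claw": 0},
    {"offset": [0, -0.0015, 0], "roll": 0, "claw": 0},
    {"offset": [0, -0.0018, 0], "roll": 0, "claw": 0},
    {"offset": [0, -0.002, 0], "roll": 0, "claw": 0},
    {"offset": [0, -0.002, 0], "roll": 0, "claw": 0},
  ],
)

```text
time: 22.3
eef_pos: [501.2, 59.6, 98.3]
ee_rot: [[0.002, 0.615, -0.789], [-0.002, -0.789, -0.615], [-1.0, 0.003, -0.0]]
force: [2.7, -9.2, 0.4]
grip_width: 0.4
```

```bash
python3 st.py; python3 look.py p6
```

```text
t 22.3 pos [501.22  59.62  98.34] yaw -52.08006466277441 yawj -52.1799405655263 F [ 2.69 -9.24  0.44] M [-1.12 -0.42  0.05] w 0.4436029073018483
```

View pics/p6_scene.png

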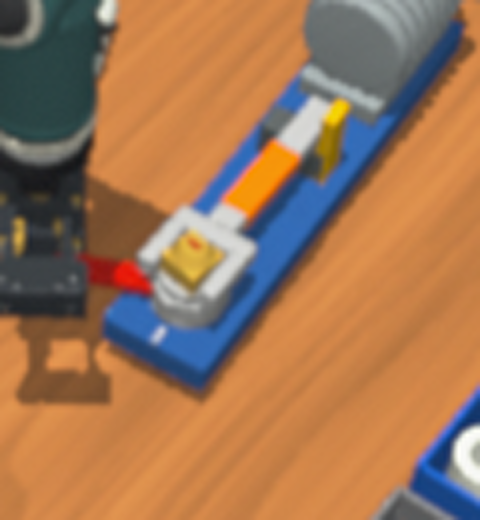

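View pics/p6_top.png

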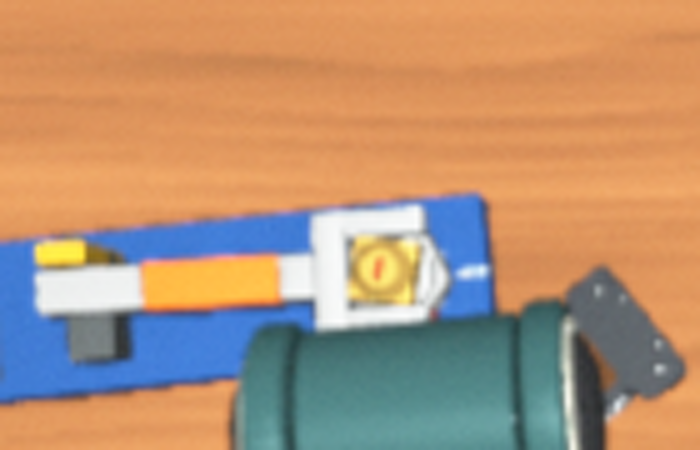

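Request:
carry_out(
  moves=[
    {"offset": [0, -0.0005, 0], "roll": 0, "claw": 0},
    {"offset": [0, -0.001, 0], "roll": 0, "claw": 0},
    {"offset": [0, -0.0015, 0], "roll": 0, "claw": 0},
    {"offset": [0, -0.002, 0], "roll": 0, "claw": 0},
    {"offset": [0, -0.0025, 0], "roll": 0, "claw": 0},
    {"offset": [0, -0.003, 0], "roll": 0, "claw": 0},
    {"offset": [0, -0.003, 0], "roll": 0, "claw": 0},
    {"offset": [0, -0.003, 0], "roll": 0, "claw": 0},
  ],
)

```text
time: 23.4
eef_pos: [500.4, 61.0, 98.5]
ee_rot: [[0.004, 0.615, -0.789], [-0.004, -0.789, -0.615], [-1.0, 0.006, -0.001]]
force: [6.3, -13.0, -2.8]
grip_width: 0.5
```

```bash
python3 st.py
```

```text
t 23.4 pos [500.44  61.01  98.47] yaw -52.05271785637966 yawj -52.23229722626014 F [  6.34 -13.    -2.76] M [-1.75 -0.83  0.05] w 0.5289508339324993
```

Force now rises steadily (14 N) with hardly any travel, and the peg geometry gives a total turn of ≈1.65 rad, which matches 1.4 plus the play: the stop is reached. Backing off and lifting.

Request:
carry_out(
  moves=[
    {"offset": [0, 0.003, 0], "roll": 0, "claw": 0},
    {"offset": [0, 0.01, 0], "roll": 0, "claw": 0},
    {"offset": [0, 0.02, 0], "roll": 0, "claw": 0},
    {"offset": [0, 0.03, 0], "roll": 0, "claw": 0},
    {"offset": [-0.04, 0.03, 0], "roll": 0, "claw": 0},
    {"offset": [-0.08, 0.03, 0], "roll": 0, "claw": 0},
    {"offset": [-0.12, 0.08, 0], "roll": 0, "claw": 0},
    {"offset": [-0.14, 0.14, 0], "roll": 0, "claw": 0},
  ],
)

```text
time: 24.4
eef_pos: [585.0, -46.0, 240.7]
ee_rot: [[0.004, 0.616, -0.788], [0.0, -0.788, -0.616], [-1.0, 0.003, -0.004]]
force: [1.7, 1.0, 0.3]
grip_width: 0.4
```

Request:
carry_out(
  moves=[
    {"offset": [0, 0.05, 0], "roll": 0, "claw": 0},
    {"offset": [0, 0.1, 0], "roll": 0, "claw": 0},
    {"offset": [0, 0.12, 0], "roll": 0, "claw": 0},
    {"offset": [0, 0.12, 0], "roll": 0, "claw": 0},
    {"offset": [0, 0.12, 0], "roll": 0, "claw": 0},
    {"offset": [0, 0.12, 0], "roll": 0, "claw": 0},
    {"offset": [0, 0.12, 0], "roll": 0, "claw": 0},
    {"offset": [0, 0.12, 0], "roll": 0, "claw": 0},
  ],
)

```text
time: 25.4
eef_pos: [656.8, -139.7, 237.8]
ee_rot: [[0.0, 0.615, -0.789], [-0.0, -0.789, -0.615], [-1.0, 0.0, -0.0]]
force: [-0.4, 0.4, 0.1]
grip_width: 0.5
```

```bash
python3 st.py; python3 look.py e1; python3 - <<'E'
from h import *
f=robot.grab_frame('top');save(f,'e_full.png')
E
```

```text
t 25.4 pos [ 656.77 -139.69  237.82] yaw -52.0548257656553 yawj -52.05423560811842 F [-0.39  0.4   0.08] M [-0.06 -0.05  0.03] w 0.48745642191257615
```

View pics/e1_top.png

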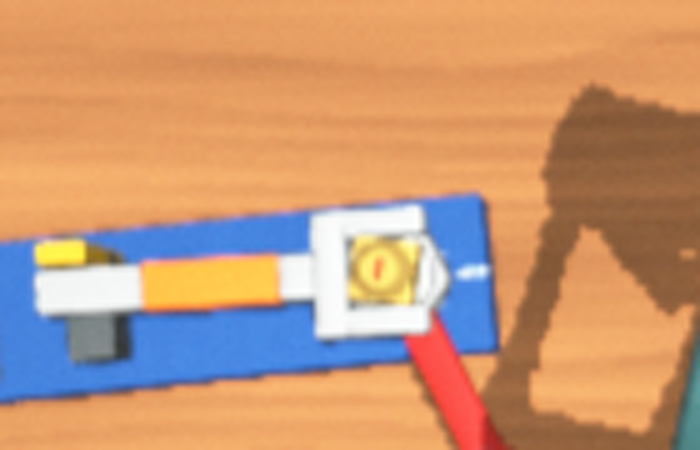

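View pics/e1_scene.png

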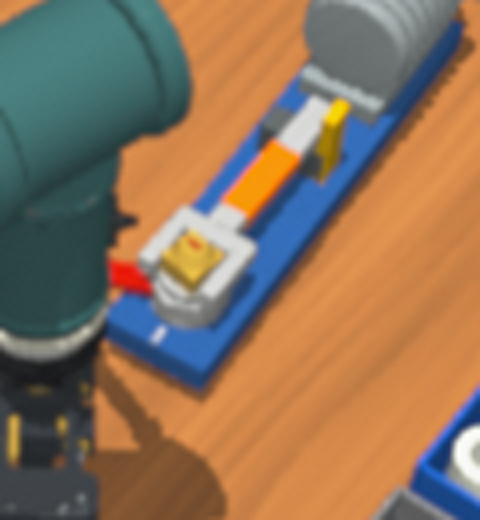

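View pics/e_full.png

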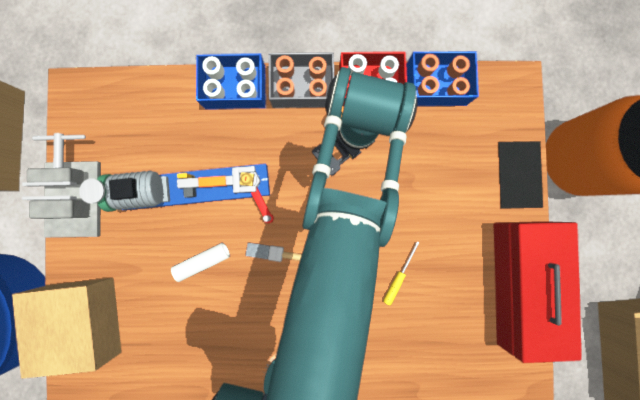

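```bash
python3 - <<'E'
from h import *
f=robot.grab_frame('top');a=f['pixels'][160:230,215:285,::-1];cv2.imwrite('pics/e2.png',cv2.resize(a,None,fx=8,fy=8,interpolation=cv2.INTER_CUBIC))
for r in robot.spot_point(f,'nut_peg')[:2]:
    w=at_z(f,r['xy'],97);d=w[:2]-[591.7,130];print(r['p'],r['xy'],w,np.hypot(*d),np.degrees(np.arctan2(d[1],d[0]))-4.85)
E
```

```text
0.75 [269.0, 216.1] [491.39512826  72.14797479  97.        ] 115.79259093557951 -154.87529111488595
```

View pics/e2.png

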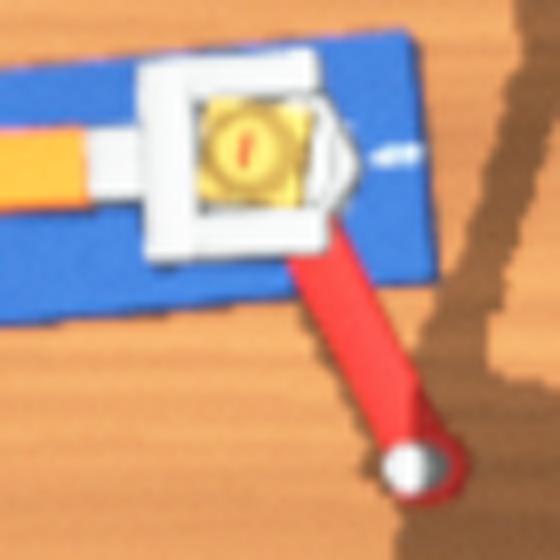

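```bash
python3 - <<'E'
from h import *
f=robot.grab_frame('top')
w=at_z(f,(408.5/8-.5+215,468.5/8-.5+160),122);d=w[:2]-[591.5,130];a=np.degrees(np.arctan2(d[1],d[0]))-4.85;print(w,np.hypot(*d),a,np.radians(-65.75-a))
P=f['pixels'][172:188,238:258];hsv=cv2.cvtColor(np.ascontiguousarray(P),cv2.COLOR_RGB2HSV)
m=((hsv[...,0]>12)&(hsv[...,0]<35)&(hsv[...,1]>70))
m=cv2.morphologyEx(m.astype(np.uint8),cv2.MORPH_CLOSE,np.ones((3,3)))
ys,xs=np.nonzero(m);Q=np.array([at_z(f,(x+238,y+172),108)[:2] for x,y in zip(xs,ys)])
print(len(Q),cv2.minAreaRect(Q.astype(np.float32)))
print(robot.get_state()['time'])
E
```

```text
[486.39349626  78.171487   122.        ] 117.19032335311165 -158.60187611406548 1.6205709548443206
180 ((592.2213134765625, 129.35345458984375), (34.6899528503418, 34.64533615112305), 88.97291564941406)
25.7
```

```bash
python3 -c "
from rig import robot
print(robot.close_job())"
```

```text
the job is handed in; nothing more can be done
None
```

The levelling foot is locked and the job is handed in; the robot clock read 25.7 s just before. The spanner lies over the square brass head, its handle on the rest against the yellow lug. I then pushed the nut's peg clockwise until it stopped, backed off and lifted clear.

What the last checks showed:
- **Nut:** while it was turning, the push took about 4 N. At the end the force rose to 14 N with only a few mm of travel. The top camera gave a total peg turn of about 1.62 rad, which matches the 1.4 rad stop plus the 0.22 rad play.
- **Spanner:** both views show it flat on the head, with the handle against the lug.
- **Robot:** the gripper was clear of everything, with force readings near 0.
- **Other things:** in the last full top picture the items I could see looked unmoved. The coupling was hidden behind the arm, so I did not see it again. I did not look closely at the can and jar either, but nothing was lowered near any of these.

**Where the checks disagreed:** estimates of how far the screw turned varied. The peg geometry gives about 13°, the square's edges about 10°, and a coarse colour fit about 6°. A rough reading of the blurred red mark on the screw's tip suggested 24°, over the 20° limit; I gave it no weight because the mark covers only a few pixels.

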